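# Eject a used pipette tip into the tray

### The arm

A 6-joint arm with a two-finger parallel gripper is mounted at the origin on a cart in front of the work surface, level with it; the furniture and walls round the work are solid. World frame = base frame: x ahead of the robot, y to its left, z up, the work surface at z = 0. Lengths are in mm, angles in degrees, forces in N, time in s.
With the tool pointing down it reaches from about 300 to 950 mm from the base axis. Payload 3.1 kg.
Tool frame: the origin (TCP) lies on the centre line of the jaws, within the pads' length; the fingertips stand tip_extent ahead of it and the grasp point (between the pads) lies 6 mm ahead of it (tip_extent is the distance from the TCP to the fingertips, in mm); z points along the fingers, y is the line along which they close (so a half turn about z gives the same grasp; the last joint's range is limited). The gripper opens to 85 mm and grips with 20 to 120 N. Pads are 22 mm wide; open, the fingers measure 114 mm over their backs; the gripper's body (76 mm by 85 mm) begins 54 mm behind the grasp point. The pads swing forward as they close: fully open they stand 13 mm farther back than shut.
Start: joints at [60.751, 17.653, 93.61, -0, 68.738, -3.994], TCP at [266.69, 565.251, 256.272] pointing down, gripper open.
Joint ranges: [-175.34, 175.34], [-45.06, 112.39], [2.9, 150.54], [-68.45, 248.45], [3.09, 151.38], [-168.51, 168.51]. Speed limits (degrees/s): [159.86, 159.86, 180, 180, 180, 180].

### API

Orientations are given as [roll, pitch, yaw] about the fixed x, y, z axes, in that order (R = Rz(yaw) Ry(pitch) Rx(roll)).
In Python, from rig import get_state, camera, camera_params, sign_off, tip_extent gives the robot as it stands.
- The arm moves only by the tool send_rows, never from a script. Its argument "moves" is one flat list of numbers, 7 for each row, row after row: the shift along the world's x, y, z in m, then the turn, a rotation vector about the world's x, y, z in degrees, then the closure, from -1 (fully open) to 1 (shut). A call has 1 to 10 rows; each row is the pose to reach, as a shift and turn from the pose commanded when the call began; what a row does not reach only later rows make up. A row lasts 1/8 s, in which the tool goes at most 62.5 mm and 10.7 degrees, less where a joint would pass 70% of its speed; a pose out of reach is approached as far as the arm can. A call with a gripper value outside its range is refused whole. The fingers move at their own pace and stop on an object; "grip_force" is the grip in N (left out, the last holds). Time passes only in rows, so rows that repeat a pose let the fingers close. It gives the time, the measured TCP pose, the force, the opening and the grip force at its end, in the units of the state.
- get_state(): the state, without advancing time (a new reading comes with each control period).
- camera(name): name is "scene" or "top"; returns the picture (420x560x3 uint8, blue, green, red); there is no depth.
- camera_params(name): a dict with "mtx" (3x3 intrinsics, pixels), "D" ([k1, k2, p1, p2, k3] as OpenCV has them; the pictures are not rectified), "R" (3x3) and "t" (3): a world point X has camera coordinates R X + t. Camera axes: x right, y down, z forward; pixel columns grow to the right and rows downward; lengths in mm; the calibration is good to about 2 mm. A picture is of the moment at which its call begins. camera_params takes no time and is no camera call.
- sign_off(): hands the job in; it is judged then, once.
The state is a dict: "time": time; "joint_pos": joint angles; "dq": joint speeds; "effort": joint torques, N m; "position": TCP position; "eef_rot": TCP orientation; "force": force on the tool from outside, world axes, zero at the start; "torque": the same for the moment, N m; "width": finger opening in mm; "grip_force": force on a finger pad.
Only numpy, scipy, OpenCV 4.12 (cv2) and the standard library are available. Lean on these libraries where they do the work, as an engineer would, in place of code of your own. Each camera call takes 0.05 s, during which the arm holds its last target. There are 200 camera calls.

### The job

Slide the steel tray lengthways in under the pipette that is clamped leaning in the stand, so that it will catch the used tip. Then push the pipette's thumb button in along its leaning axis, through the soft first stop and on to the firm second stop, so that the tip is thrown off into the tray, and let the button come all the way up again slowly under your finger instead of letting it snap back. Never touch the tip, press no harder than the second stop needs (never over 40 N), leave the other things on the bench where they are, and leave the tray flat on the bench with the tip in it.

Things in the scene. Friction and masses are not known exactly. Their poses are not given: they have to be found in the camera images.
- stand: Fixed retort stand holding a pipette. Origin on the worktop below the clamp, z up. The pipette (38 mm thick at most) lies in its x-z plane, leaning 35 deg from vertical, from the button (near x -0.068, z 0.303) down and away to the tip's point (x 0.099, z 0.045). Base plate 200 x 110 x 10 mm at y 0.066 to 0.176 with a rod at y 0.085; a clamp arm joins rod and pipette; the -y side is open.
- light_end (a point): Near end of the bar light (235 x 34 mm, 18 mm thick) on the same stand, which hangs along stand x right over the pipette, to 0.163 in stand x; this point is the middle of its lower edge, 0.425 above the worktop. Under it the button can only be reached by a tool leaning like the pipette.
- tray: Steel instrument tray, loose, 0.2 to 0.4 kg, 113 mm (its x) by 203 mm (its y), 28 mm high; origin at the centre of its underside. Rim walls 6 mm thick, outer faces at x +-54 and y +-99 mm, top at z 26 mm; floor 2 mm. It starts on the right (-y) of the stand, its length pointing roughly away from the robot.
- tip: Used pipette tip, hooked on the pipette: frosted plastic cone 110 mm long with a 23 mm flange at the top; origin at its lower point, z up its axis. Once thrown off it drops and falls over backwards: it comes to lie about 12 to 125 mm towards stand -x from where its point was. Not to be touched with the fingers.
- tip_middle (a point): Point on the tip's axis half way along it, 55 mm from its point.
- handle_top (a point): Middle of the upper end of the pipette's handle. z points up and out along the pipette's axis. From it stands a 10 mm stem with the thumb button, a grey disc 25 mm across and 10 mm thick; the middle of its flat top is 39 to 51 mm out along z, depending on the volume set (not told): find it by touch or sight. It is pushed along -z, 22 mm in all.
- plunger (a joint): How far the button is in, in m, as far as the first stop; 0 is up. A weak spring (2 to 4 N) yields for 14 mm to the first stop. There the value stays; from about 11 N a stiff spring gives 8 mm more and ends at about 15 N on the rigid second stop, just before which the hooks free the tip. The springs bring it back; let go, it snaps up, faster than the 0.15 m/s allowed.
- amber_bottle: Bystander: brown glass bottle, 60 mm across, 125 mm high, behind the tray. Origin under its centre. Leave it.
- reagent_bottle: Bystander: slim white bottle, 48 mm across, 178 mm high, behind the tray. Origin under its centre. Leave it.
- tip_box: Bystander: box of fresh tips, orange with a clear lid, 73 x 118 x 66 mm, left of the stand. Origin under its centre. Leave it.
- sample_cup: Bystander: lidded sample cup, 66 mm across, 68 mm high, left of the stand. Origin under its centre. Leave it.
- calculator: Bystander: pocket calculator, 116 x 68 x 12 mm, at the right. Origin under its centre. Leave it.
- marker: Bystander: fat black-capped marker pen, 133 x 15 x 17 mm, lying near the front edge of the bench. Leave it.

How it is judged:
By the outcome, as a careful person would: the job done as asked, in the order asked, and still so for the second after the job is handed in, with the robot touching nothing.
It also fails if it takes over 64 s, if anything falls off the work surface, if the arm or the gripper's body presses on something with over 40 N, if the wrist force passes 120 N, or if a joint passes its speed limit or range.

## Working session

There is one attempt and no reset: what is moved stays moved. The work goes in short steps, Python scripts to look and compute and a tool call to move; the robot and the scene stay as the last step left them, time stands still between calls to the robot, and variables do not carry over. Pictures are saved under pics/ and viewed, at most 10 in all, crops included, and the job is handed in when it is done.

Besides the shell and the picture viewer there is one more tool, called after "Emit:" by a JSON object that holds its "fn" and its "kwargs". send_rows: Moves the arm, as the interface text tells. Its arguments: {"type":"object","properties":{"moves":{"type":"array"},"grip_force":{"type":"number"}},"required":["moves"]}

```bash
ls; mkdir -p pics; python3 - <<'E'
from rig import *
import cv2
for n in("scene","top"):
    cv2.imwrite(f"pics/{n}0.png",cv2.resize(camera(n),(800,600),interpolation=cv2.INTER_CUBIC))
    p=camera_params(n);print(n,p)
print(get_state(), tip_extent() if callable(tip_extent) else tip_extent)
E
```

```text
pics
scene {'mtx': array([[523.95994451,   0.        , 279.41052458],
       [  0.        , 523.95994451, 209.85587706],
       [  0.        ,   0.        ,   1.        ]]), 'D': array([-0.20386578,  0.        ,  0.        ,  0.        ,  0.        ]), 'R': array([[ 0.78164442, -0.62350795, -0.01642655],
       [-0.3355979 , -0.39822265, -0.8536936 ],
       [ 0.52574332,  0.67279756, -0.52051648]]), 't': array([-454.4301094 ,  390.9517442 , 1313.87818931])}
top {'mtx': array([[428.05482294,   0.        , 285.16169962],
       [  0.        , 428.05482294, 208.11916238],
       [  0.        ,   0.        ,   1.        ]]), 'D': array([0.03326725, 0.        , 0.        , 0.        , 0.        ]), 'R': array([[-0.02294132, -0.99798682, -0.05912708],
       [-0.98666828,  0.03213332, -0.15954046],
       [ 0.16111922,  0.05467874, -0.98541911]]), 't': array([  -8.69144861,  605.72447005, 1668.14084416])}
{'time': 0.1, 'joint_pos': array([ 6.07497577e+01,  1.77019321e+01,  9.36796986e+01, -2.67751853e-04,
        6.87361142e+01, -3.99128184e+00]), 'dq': array([-0.02956632,  0.02275012, -0.22534693, -0.05060896, -0.15534481,
       -0.00689181]), 'effort': array([-6.91772930e-04, -4.16404867e+01, -2.77646542e+01, -4.57298233e-05,
        3.99802026e-03, -5.89364546e-06]), 'position': array([266.37144474, 564.65845385, 255.15659989]), 'eef_rot': array([-1.79882523e+02, -7.94686926e-03,  1.54741129e+02]), 'force': array([-0.04449209,  0.10395544, -1.31591581]), 'torque': array([ 0.01432787, -0.00874773, -0.02050079]), 'grip_force': 0.0, 'width': 85.42965337139701} 25.0
```

View pics/scene0.png

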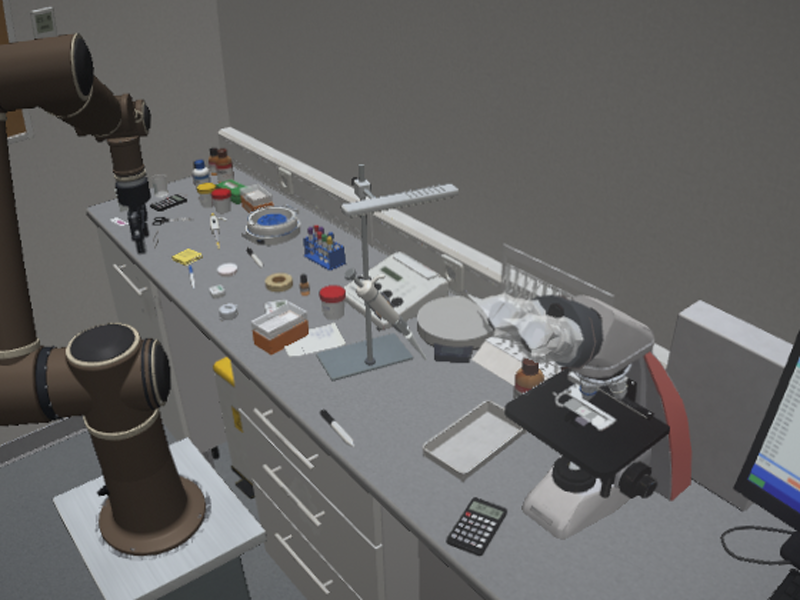

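View pics/top0.png

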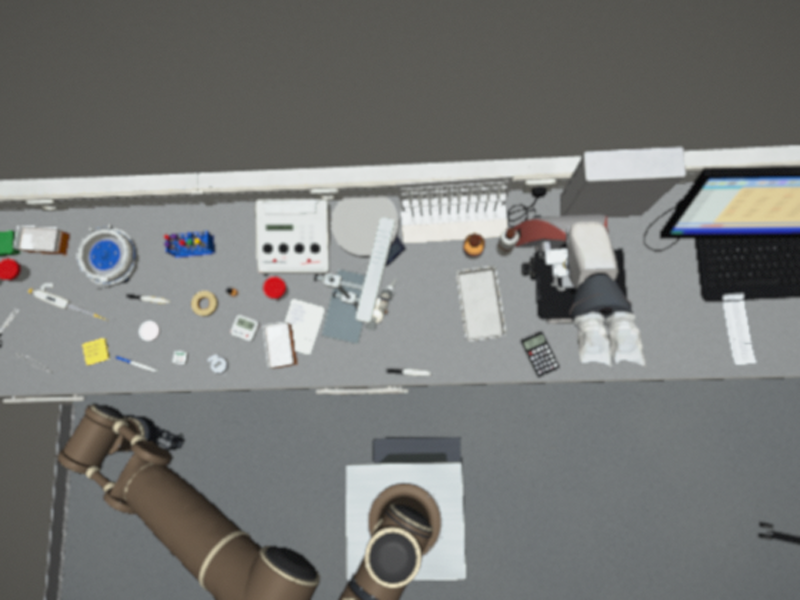

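The scene view shows the stand (rod foot at about 370,360), the tray (475,438), the amber bottle (528,378) and the calculator (477,525). The top view shows the tray (482,303) and the stand plate (345,307). I'll zoom in next.

```bash
cat > h.py <<'E'
import numpy as np, cv2
from rig import *
def ray(n,uv):
    p=camera_params(n);q=cv2.undistortPoints(np.array(uv,float).reshape(-1,1,2),p['mtx'],p['D']).reshape(-1,2)
    R=np.array(p['R']);C=-R.T@p['t'];d=np.c_[q,np.ones(len(q))]@R
    return C,d
def onz(n,uv,z):
    C,d=ray(n,uv);z=np.broadcast_to(z,(len(d),));return C+d*((z-C[2])/d[:,2])[:,None]
def proj(n,X):
    p=camera_params(n);return cv2.projectPoints(np.array(X,float).reshape(-1,1,3),cv2.Rodrigues(np.array(p['R']))[0],np.array(p['t']),p['mtx'],np.array(p['D']))[0].reshape(-1,2)
def crop(n,x0,y0,w,h,s,f):
    cv2.imwrite(f"pics/{f}.png",cv2.resize(camera(n)[y0:y0+h,x0:x0+w],None,fx=s,fy=s,interpolation=cv2.INTER_CUBIC))
E
python3 - <<'E'
from h import *
crop("scene",220,105,160,120,5,"s1")
crop("top",220,145,160,120,5,"t1")
E
```

```text
(no output)
```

View pics/s1.png

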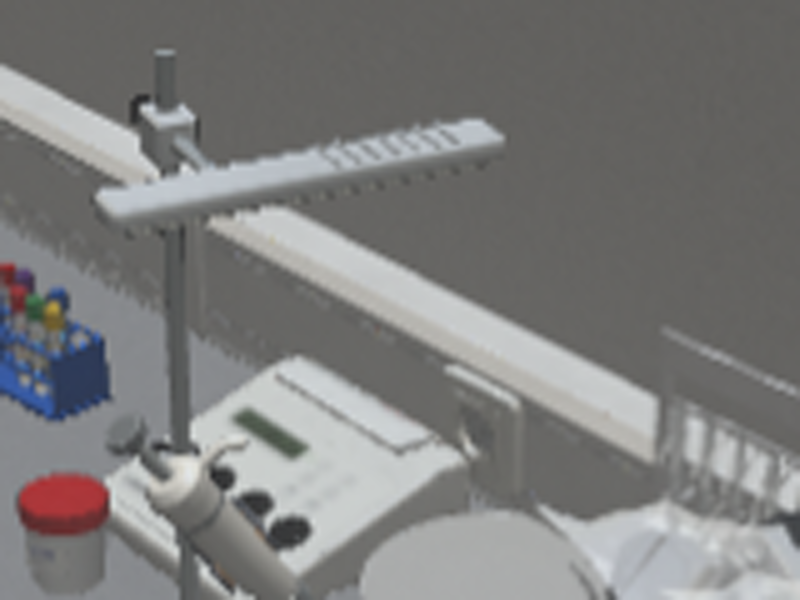

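View pics/t1.png

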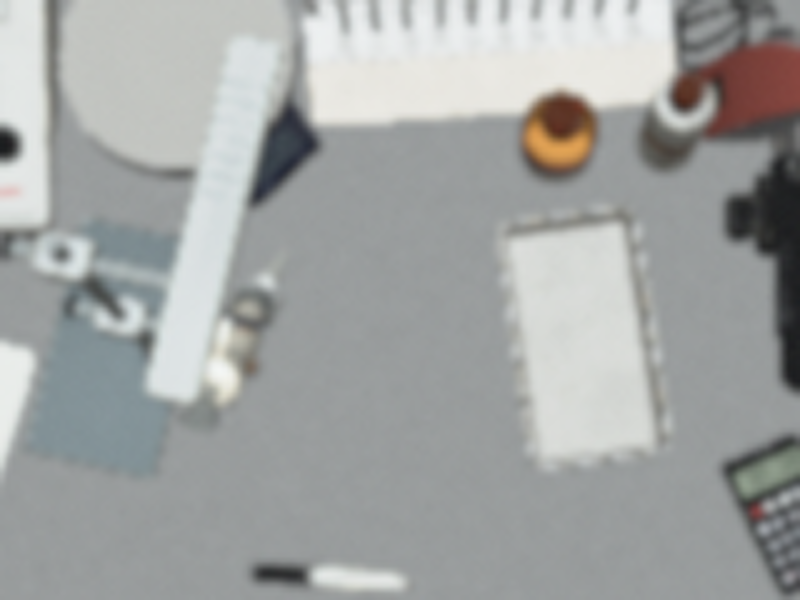

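The crops show the plate corners (top crop 95,218 / 22,448 / 158,475), the light ends, the button (200,412) and the tip point (282,258). The tray corners are at about 500,230 / 628,208 / 668,445 / 540,467. I'll fit the poses.

```bash
cat > fit.py <<'E'
from h import *
from scipy.optimize import least_squares
T=lambda u,v:(220+(u+.5)/5-.5,145+(v+.5)/5-.5)
S=lambda u,v:(220+(u+.5)/5-.5,105+(v+.5)/5-.5)
F=lambda u,v:((u+.5)*.7-.5,(v+.5)*.7-.5)
# name: cam,uv, stand pt (px offset flag)
ob=[("top",T(22,450),(-100,176,10),1),("top",T(158,476),(-100,66,10),1),("top",T(95,218),(100,176,10),1),
("top",T(147,391),(-72,17,443),0),("top",T(195,402),(-72,-17,443),0),("top",T(232,37),(163,17,443),0),("top",T(282,44),(163,-17,443),0),
("top",T(282,255),(99,0,45),0),("scene",F(424,359),(99,0,45),0),("scene",S(127,436),(-68,0,303),0),
("scene",F(413,356),(100,66,10),1),("scene",F(330,377),(-100,66,10),1),("scene",F(317,352),(-100,176,10),1),
("scene",S(165,52),None,0)]
ob=[o for o in ob if o[2] is not None]
def W(p,X):
    c,s=np.cos(p[2]),np.sin(p[2]);X=np.asarray(X,float)
    return np.c_[p[0]+c*X[:,0]-s*X[:,1],p[1]+s*X[:,0]+c*X[:,1],X[:,2]]
def res(p):
    X=np.array([np.array(o[2],float)+[p[3]*o[3],0,0] for o in ob]);w=W(p,X)
    return np.concatenate([proj(o[0],w[i])[0]-o[1] for i,o in enumerate(ob)])
r=least_squares(res,[450,0,-.1,0],loss='soft_l1')
print(r.x[:2],np.degrees(r.x[2]),r.x[3]);print(res(r.x).reshape(-1,2).round(1))
print("tip pt",W(r.x,[(99,0,45),(-68,0,303),(99-12,0,0),(99-125,0,0)]).round(1))
c=[T(500,228),T(629,207),T(671,444),T(541,468)]
P=onz("top",c,26);print("tray",P.round(1),P.mean(0).round(1),np.degrees(np.arctan2(*(P[0]-P[3])[1::-1])),np.degrees(np.arctan2(*(P[1]-P[2])[1::-1])),[np.linalg.norm(P[i]-P[i-1]).round(1) for i in range(4)])
# inner corners seen in full scene
c=[F(424,437),F(487,403),F(529,430),F(463,473)]
P=onz("scene",c,26);print("trayS",P.round(1),P.mean(0).round(1),[np.linalg.norm(P[i]-P[i-1]).round(1) for i in range(4)])
print("bottles",onz("top",[T(560,115),T(688,92)],[125,178]).round(), "marker",onz("top",[T(252,572),T(406,583)],8).round(),"calc",onz("top",[T(725,463),T(800,437)],12).round())
E
python3 fit.py
```

```text
[562.83674585  31.90897702] 1065.7344093525667 2.0335305037962375
[[ 0.8 -0.3]
 [-0.5  0.3]
 [-2.1 -0.7]
 [-0.4  0.5]
 [ 0.7  0.7]
 [ 0.2 -1. ]
 [ 0.7 -0.3]
 [ 0.8 -0.2]
 [ 0.3 -0.4]
 [-2.2 -1.4]
 [ 0.  -0.5]
 [ 0.6  0.8]
 [-1.6 -0. ]]
tip pt [[658.8   7.5  45. ]
 [496.9  48.7 303. ]
 [647.2  10.5   0. ]
 [537.6  38.3   0. ]]
tray [[ 678.2 -166.3   26. ]
 [ 691.9 -271.2   26. ]
 [ 498.  -295.6   26. ]
 [ 481.7 -191.9   26. ]] [ 587.5 -231.3   26. ] 7.421511526187044 7.180913641054322 [np.float64(198.1), np.float64(105.8), np.float64(195.4), np.float64(105.0)]
trayS [[ 506.2 -172.1   26. ]
 [ 673.3 -175.8   26. ]
 [ 677.9 -290.7   26. ]
 [ 497.2 -294.5   26. ]] [ 588.6 -233.3   26. ] [np.float64(122.8), np.float64(167.2), np.float64(115.0), np.float64(180.8)]
bottles [[ 745. -213.  125.]
 [ 745. -305.  178.]] marker [[406.  43.   8.]
 [394. -81.   8.]] calc [[ 483. -339.   12.]
 [ 502. -400.   12.]]
```

Stand is at (562.8, 31.9) with yaw -14.3°. The tray is centred at (587.5, -231.5) with its length at +7.3°. I'll grip its right long wall, taking a path that stays clear in front of the stand.

Emit:
{"fn": "send_rows", "kwargs": {"moves": [0.07,-0.625,0.0,0,0,-100,0,0.07,-0.625,0.0,0,0,-100,0,0.07,-0.625,0.0,0,0,-100,0,0.07,-0.625,0.0,0,0,-100,0,0.07,-0.625,0.0,0,0,-100,0,0.07,-0.625,0.0,0,0,-100,0,0.07,-0.625,0.0,0,0,-100,0,0.07,-0.625,0.0,0,0,-100,0,0.07,-0.625,0.0,0,0,-100,0,0.07,-0.625,0.0,0,0,-100,0], "grip_force": 40}}

```text
time: 1.45
position: [336.2, -57.9, 256.7]
eef_rot: [179.9, -0.1, 54.6]
force: [1.2, 0.3, 0.3]
width: 43.1
grip_force: 0.0
```

Emit:
{"fn": "send_rows", "kwargs": {"moves": [0.2275,-0.226,-0.126,0,0,-47.4,0,0.2275,-0.226,-0.126,0,0,-47.4,0,0.2275,-0.226,-0.126,0,0,-47.4,0,0.2275,-0.226,-0.126,0,0,-47.4,0,0.2275,-0.226,-0.126,0,0,-47.4,0,0.2275,-0.226,-0.126,0,0,-47.4,0,0.2275,-0.226,-0.126,0,0,-47.4,0,0.2275,-0.226,-0.126,0,0,-47.4,0]}}

```text
time: 2.45
position: [562.9, -281.0, 130.0]
eef_rot: [-179.9, 0.1, 7.3]
force: [0.8, -0.2, 0.4]
width: 42.4
grip_force: 0.0
```

```bash
python3 - <<'E'
from h import *
s=get_state();print(s['position'],s['eef_rot'],s['joint_pos'].round(),tip_extent() if callable(tip_extent) else tip_extent)
crop("scene",260,200,200,150,4,"s2")
E
```

```text
[ 562.87677243 -281.03026102  130.03147418] [-1.79924942e+02  7.54610239e-02  7.34654754e+00] [-31.  26.  98.   0.  56.  52.] 25.0
```

View pics/s2.png

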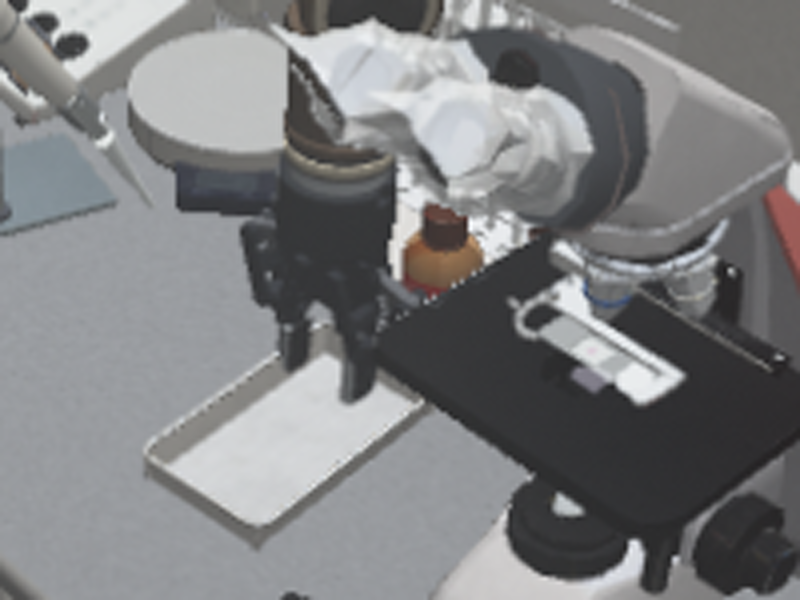

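The gripper hangs over the tray (near corner at about 258,540 in the crop), with the microscope stage edge at (385,345)–(655,520). I'll check its clearance.

```bash
python3 - <<'E'
from h import *
T=lambda u,v:(220+(u+.5)/5-.5,145+(v+.5)/5-.5)
S=lambda u,v:(260+(u+.5)/4-.5,200+(v+.5)/4-.5)
for z in(80,100,120,140,160): print(z,onz("top",[T(780,388),T(770,200)],z).round(),onz("scene",[S(655,522),S(385,345)],z).round())
print("base",onz("scene",[S(440,590),S(500,520)],20).round())
s=get_state();print(s['position'])
E
```

```text
80 [[ 534. -376.   80.]
 [ 682. -376.   80.]] [[ 650. -496.   80.]
 [ 645. -261.   80.]]
100 [[ 531. -372.  100.]
 [ 678. -373.  100.]] [[ 632. -507.  100.]
 [ 627. -277.  100.]]
120 [[ 529. -369.  120.]
 [ 674. -370.  120.]] [[ 613. -518.  120.]
 [ 609. -293.  120.]]
140 [[ 526. -366.  140.]
 [ 669. -367.  140.]] [[ 595. -530.  140.]
 [ 590. -310.  140.]]
160 [[ 524. -363.  160.]
 [ 665. -364.  160.]] [[ 576. -541.  160.]
 [ 572. -326.  160.]]
base [[ 551. -410.   20.]
 [ 628. -392.   20.]]
[ 562.91681194 -280.89319122  130.50753327]
```

Emit:
{"fn": "send_rows", "kwargs": {"moves": [0.001,-0.0045,-0.03,0,0,0,0,0.001,-0.0045,-0.06,0,0,0,0,0.001,-0.0045,-0.08,0,0,0,0,0.001,-0.0045,-0.09,0,0,0,0,0.001,-0.0045,-0.099,0,0,0,0,0.001,-0.0045,-0.099,0,0,0,0]}}

```text
time: 3.25
position: [564.7, -286.2, 31.2]
eef_rot: [-180.0, 0.0, 7.4]
force: [0.6, -0.1, -1.2]
width: 42.9
grip_force: 0.0
```

```bash
python3 - <<'E'
from h import *
s=get_state();print(s['position'],s['force'],tip_extent() if callable(tip_extent) else tip_extent)
crop("scene",290,210,120,90,6,"s3")
E
```

```text
[ 564.72568544 -286.24821281   31.20570023] [ 0.57994088 -0.0506887  -1.20428128] 25.0
```

View pics/s3.png

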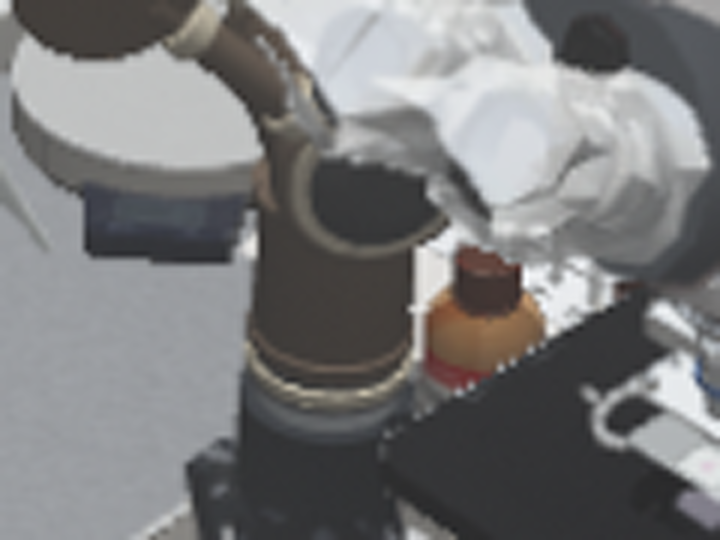

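The crop only shows the wrist above the tray, but the force is still free. Closing on the wall.

Emit:
{"fn": "send_rows", "kwargs": {"moves": [0,0,0,0,0,0,1,0,0,0,0,0,0,1,0,0,0,0,0,0,1,0,0,0,0,0,0,1,0,0,0,0,0,0,1], "grip_force": 40}}

```text
time: 3.92
position: [565.2, -286.5, 32.1]
eef_rot: [180.0, -0.1, 7.3]
force: [-0.3, -0.1, 4.6]
width: 2.5
grip_force: 40.3
```

```bash
python3 - <<'E'
from h import *
T=lambda u,v:(220+(u+.5)/5-.5,145+(v+.5)/5-.5)
S=lambda u,v:(260+(u+.5)/4-.5,200+(v+.5)/4-.5)
for z in (0,20,40): print(onz("top",[T(252,206),T(320,145)],z).round(),onz("scene",[S(180,205),S(275,213),S(180,170)],z).round())
E
```

```text
[[709.  38.   0.]
 [759. -20.   0.]] [[718.  38.   0.]
 [770. -20.   0.]
 [751.  76.   0.]]
[[705.  36.  20.]
 [755. -21.  20.]] [[700.  18.  20.]
 [751. -40.  20.]
 [732.  55.  20.]]
[[701.  35.  40.]
 [750. -22.  40.]] [[681.  -3.  40.]
 [731. -59.  40.]
 [713.  33.  40.]]
```

Emit:
{"fn": "send_rows", "kwargs": {"moves": [0,0.01,0,0,0,0,1,0,0.03,0,0,0,-2,1,0,0.05,0,0,0,-4,1,0,0.05,0,0,0,-4,1]}}

```text
time: 4.42
position: [566.1, -235.9, 32.6]
eef_rot: [180.0, -0.2, 3.3]
force: [1.3, 1.3, 4.6]
width: 2.7
grip_force: 40.1
```

```bash
python3 - <<'E'
from h import *
s=get_state();print(s['position'],s['force'],s['torque'],s['width'],s['grip_force'])
crop("scene",250,180,160,120,5,"s4")
E
```

```text
[ 566.12387628 -235.88932724   32.61660838] [1.25542883 1.33928325 4.55052446] [ 0.90847162 -0.12439908 -0.02208557] 2.732303201945773 40.0759372045286
```

View pics/s4.png

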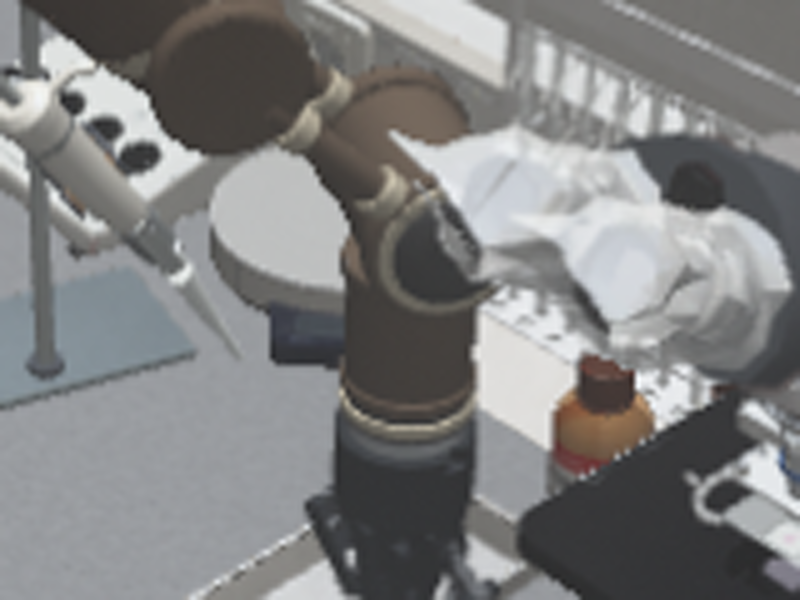

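The tray follows the grip. I'll slide and turn it most of the way, then push the rest with a leaning tool so the wrist stays clear of the pipette and light.

Emit:
{"fn": "send_rows", "kwargs": {"moves": [-0.004,0.018,0,0,0,-1.8,1,-0.008,0.036,0,0,0,-3.5,1,-0.012,0.054,0,0,0,-5.3,1,-0.016,0.072,0,0,0,-7,1,-0.02,0.09,0,0,0,-8.8,1,-0.024,0.108,0,0,0,-10.6,1,-0.028,0.126,0,0,0,-12.3,1,-0.033,0.144,0,0,0,-14,1,-0.037,0.162,0,0,0,-15.8,1,-0.041,0.179,0,0,0,-17.6,1]}}

```text
time: 5.72
position: [526.3, -58.7, 32.8]
eef_rot: [179.9, -0.4, -14.3]
force: [1.2, -5.2, 6.2]
width: 2.4
grip_force: 40.8
```

Emit:
{"fn": "send_rows", "kwargs": {"moves": [0,0,0,0,0,0,0,0,0,0,0,0,0,0,0,0,0,0,0,0,0,0,0,0.05,0,0,0,0,0,0,0.1,0,0,0,0,0,0,0.11,0,0,0,0]}}

```text
time: 6.48
position: [526.7, -58.3, 144.9]
eef_rot: [-180.0, -0.4, -14.3]
force: [0.4, -0.3, -0.5]
width: 42.3
grip_force: 0.0
```

```bash
python3 - <<'E'
from h import *
s=get_state();print(s['position'],s['eef_rot'],s['force'],s['joint_pos'].round(),s['width'])
cv2.imwrite("pics/a.png",camera("scene"));cv2.imwrite("pics/b.png",camera("top"))
E
```

```text
[526.66566271 -58.32205956 144.92594933] [-179.98346624   -0.43097268  -14.27002873] [ 0.43633101 -0.3216084  -0.466398  ] [-11.  15. 112.  -0.  53.  93.] 42.33401876382606
```

Emit:
{"fn": "send_rows", "kwargs": {"moves": [0.0,-0.03,0.01,0,0,0,0,0.014,-0.056,0.015,0,0,10,0,0.014,-0.056,0.015,0,0,20,0,0.014,-0.056,0.015,0,0,30,0,0.014,-0.056,0.015,0,0,40,0,0.014,-0.056,0.015,0,0,50,0,0.014,-0.056,0.015,0,0,60,0,0.014,-0.056,0.015,0,0,70,0,0.014,-0.056,0.015,0,0,80,0,0.014,-0.056,0.015,0,0,90,0]}}

```text
time: 7.82
position: [535.9, -113.0, 153.5]
eef_rot: [-179.7, -0.0, 76.1]
force: [0.3, -0.6, 0.1]
width: 42.7
grip_force: 0.0
```

Emit:
{"fn": "send_rows", "kwargs": {"moves": [0,0,0,9.69,-2.47,0,0,0,0,-0.03,19.38,-4.93,0,0,0,0,-0.06,29.07,-7.4,0,0,0,0,-0.09,29.07,-7.4,0,0,0,0,-0.11,29.07,-7.4,0,0]}}

```text
time: 8.45
position: [535.1, -112.7, 42.5]
eef_rot: [-179.6, -30.1, 75.5]
force: [-0.3, -0.1, 0.3]
width: 42.8
grip_force: 0.0
```

```bash
python3 - <<'E'
from h import *
from scipy.spatial.transform import Rotation as R
s=get_state();print(s['position'],s['eef_rot'],s['force'],s['joint_pos'].round(),s['width']);print(R.from_euler('xyz',s['eef_rot'],degrees=True).as_matrix().round(2))
E
```

```text
[ 535.10988774 -112.748395     42.51457411] [-179.59712664  -30.0785157    75.46524023] [-0.28189511 -0.0783929   0.28554938] [-31.  32. 109.  36.  55. -42.] 42.81995395522285
[[ 0.22  0.97  0.12]
 [ 0.84 -0.25  0.49]
 [ 0.5  -0.01 -0.87]]
```

Emit:
{"fn": "send_rows", "kwargs": {"moves": [0.006,-0.0015,-0.006,0,0,0,0,0.006,-0.0015,-0.0115,0,0,0,0,0.006,-0.0015,-0.0115,0,0,0,0,0.008,0.0085,-0.0115,0,0,0,0,0.011,0.018,-0.0115,0,0,0,0,0.0135,0.028,-0.0115,0,0,0,0]}}

```text
time: 9.2
position: [551.7, -84.8, 35.2]
eef_rot: [179.9, -30.0, 75.8]
force: [-0.4, -2.2, 0.9]
width: 42.8
grip_force: 1.1
```

Emit:
{"fn": "send_rows", "kwargs": {"moves": [0.0015,0.006,0,0,0,0,0,0.003,0.0115,0,0,0,0,0,0.0045,0.0175,0,0,0,0,0,0.006,0.023,0,0,0,0,0,0.0075,0.029,0,0,0,0,0,0.0085,0.033,0,0,0,0,0,0.0095,0.0365,0,0,0,0,0,0.0095,0.0365,0,0,0,0,0]}}

```text
time: 10.2
position: [560.6, -48.2, 34.7]
eef_rot: [-180.0, -30.0, 75.7]
force: [0.9, -0.4, 0.2]
width: 42.8
grip_force: 0.1
```

```bash
python3 - <<'E'
from h import *
s=get_state();print(s['position'],s['force'])
a=camera("scene")[150:285,210:390];b=camera("top")[165:255,240:360]
z=np.vstack([cv2.resize(a,(720,540),interpolation=cv2.INTER_CUBIC)])
cv2.imwrite("pics/s5.png",z);cv2.imwrite("pics/top5.png",camera("top"))
E
```

```text
[560.60323459 -48.207621    34.68441045] [ 0.86332129 -0.40121117  0.21360522]
```

View pics/s5.png

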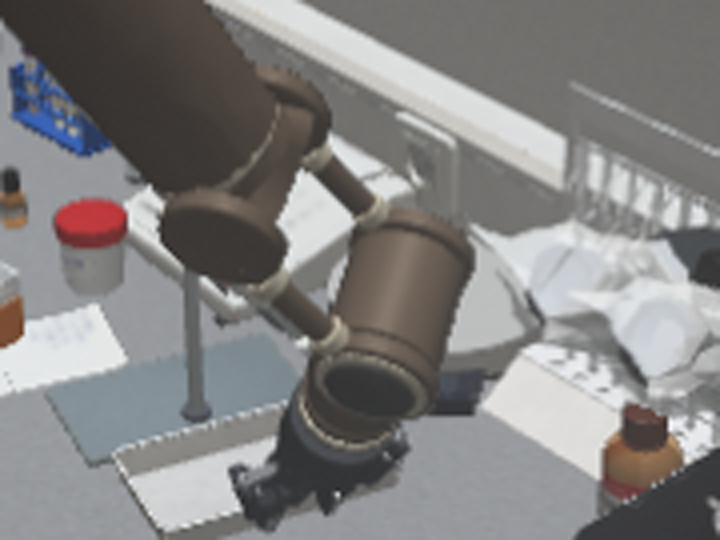

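The tray's near-left corner is now beside the plate (about 120,455 in the crop) and the gripper is at its right wall. I'll back off to see.

Emit:
{"fn": "send_rows", "kwargs": {"moves": [-0.01,-0.04,0,0,0,0,0,-0.02,-0.08,0.02,0,0,0,0,-0.03,-0.12,0.06,0,0,0,0,-0.07,-0.16,0.1,0,0,0,0,-0.1,-0.2,0.15,0,0,0,0,-0.1,-0.2,0.2,0,0,0,0]}}

```text
time: 11.1
position: [458.3, -249.9, 234.7]
eef_rot: [-179.7, -30.1, 75.4]
force: [0.4, 0.4, 0.3]
width: 42.6
grip_force: 0.0
```

```bash
python3 - <<'E'
from h import *
s=get_state();print(s['position'],s['eef_rot'],s['joint_pos'].round())
a=camera("scene")[170:280,220:360];b=camera("top")[165:255,230:345]
z=np.hstack([cv2.resize(a,(400,314),interpolation=cv2.INTER_CUBIC),cv2.resize(b,(400,314),interpolation=cv2.INTER_CUBIC)])
cv2.imwrite("pics/s6.png",z)
E
```

```text
[ 458.34564889 -249.92084745  234.66352406] [-179.74930087  -30.09401954   75.4225419 ] [-47.  16. 103.  25.  79. -42.]
```

View pics/s6.png

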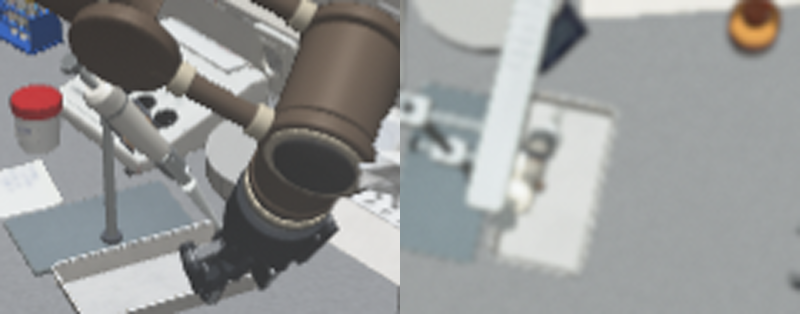

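The top half shows the tray under the pipette, with its far-right corner at about (612,108), near-right at (580,270) and near-left at (497,258).

```bash
python3 - <<'E'
from h import *
f=lambda u,v:(230+(u+.5-400)/400*115-.5,165+(v+.5)/314*90-.5)
P=onz("top",[f(613,108),f(581,270),f(497,258)],26)
a=np.radians(-14.27);c,s=np.cos(a),np.sin(a);d=P[:,:2]-[562.8,31.9]
print(P.round(),np.c_[d@[c,s],d@[-s,c]].round(1))
E
```

```text
[[660. -49.  26.]
 [472.  -7.  26.]
 [488.  90.  26.]] [[114.  -54.3]
 [-78.8 -60.3]
 [-86.7  38. ]]
```

The tray is well placed, centred at about stand (16,-4) and aligned. Next I'll locate the button in the pipette plane.

```bash
python3 - <<'E'
from h import *
S=lambda u,v:(220+(u+.5)/5-.5,105+(v+.5)/5-.5)
a=np.radians(-14.27);c,s=np.cos(a),np.sin(a);o=np.array([562.8,31.9,0]);n=np.array([-s,c,0]);ex=np.array([c,s,0])
C,d=ray("scene",[S(124,433),S(127,436),S(143,458),S(165,480),((424.5)*.7-.5,359.5*.7-.5)])
X=C+d*(((o-C)@n)/(d@n))[:,None];q=np.c_[(X-o)@ex,X[:,2]]
ax=np.array([-np.sin(np.radians(35)),np.cos(np.radians(35))]);pr=np.array([ax[1],-ax[0]])
print(q.round(1)); print("along,perp from nominal button",((q-[-68,303])@ax).round(1),((q-[-68,303])@pr).round(1))
T=lambda u,v:(220+(u+.5)/5-.5,145+(v+.5)/5-.5)
# top: button disc visible lower edge/right edge, plane y=0 gives poor; use z 300
P=onz("top",[T(200,412)],300)-o;print(P@ex,P@n)
E
```

```text
[[-63.6 299.4]
 [-61.9 297.1]
 [-53.1 280.8]
 [-40.7 263.3]
 [ 97.9  44. ]]
along,perp from nominal button [  -5.5   -8.3  -26.7  -48.2 -307.4] [  1.6   1.6  -0.6  -0.4 -12.7]
[-63.24043572] [1.65186512]
```

```bash
cat > press.py <<'E'
from h import *
from scipy.spatial.transform import Rotation as R
a=np.radians(-14.27);c,s=np.cos(a),np.sin(a);o=np.array([562.8,31.9,0]);n=np.array([-s,c,0]);ex=np.array([c,s,0]);Z=np.array([0,0,1.])
t=np.radians(35);ax=-np.sin(t)*ex+np.cos(t)*Z;pr=np.cos(t)*ex+np.sin(t)*Z
B=o-68*ex+303*Z
def tcp(along,perp=.8,y=.8,ext=25): return B+(along+ext)*ax+perp*pr+y*n   # fingertips at 'along'
tz=-ax;Rt=np.c_[n,n,tz];Rt[:,0]=np.cross(n,tz);Rt=R.from_matrix(Rt)
def rel():
    S=get_state();Rc=R.from_euler('xyz',S['eef_rot'],degrees=True);p=S['position']
    d=p-B;return S,dict(t=S['time'],along=round(d@ax-25,2),perp=round(d@pr,2),y=round(d@n,2),rotleft=(Rt*Rc.inv()).as_rotvec(degrees=True).round(2),F_ax=round(S['force']@ax,2),F=S['force'].round(1),q=S['joint_pos'].round())
E
python3 - <<'E'
from press import *
S,r=rel();print(r,'ax',ax.round(4),'n',n.round(3),'pr',pr.round(3))
print(S['position'],tcp(130).round(1),((tcp(130)-S['position'])/1000).round(4),tcp(30).round(1))
E
```

```text
{'t': 11.2, 'along': np.float64(-99.15), 'perp': np.float64(-1.09), 'y': np.float64(-300.49), 'rotleft': array([-61.5 , -35.68,  79.2 ]), 'F_ax': np.float64(-0.3), 'F': array([ 1.1, -0.6,  0.5]), 'q': array([-47.,  16., 103.,  25.,  79., -42.])} ax [-0.5559  0.1414  0.8192] n [0.246 0.969 0.   ] pr [ 0.794 -0.202  0.574]
[ 463.18088536 -252.82437483  241.63217882] [411.6  71.2 430.4] [-0.0516  0.324   0.1888] [467.2  57.1 348.5]
```

Emit:
{"fn": "send_rows", "kwargs": {"moves": [-0.006,0.005,0.019,-6.1,-3.6,7.9,1,-0.012,0.01,0.038,-12.3,-7.1,15.8,1,-0.018,0.015,0.057,-18.4,-10.7,23.7,1,-0.024,0.02,0.076,-24.6,-14.3,31.7,1,-0.03,0.025,0.095,-30.7,-17.8,39.6,1,-0.036,0.03,0.114,-36.9,-21.4,47.5,1,-0.042,0.035,0.133,-43,-25,55.4,1,-0.048,0.04,0.152,-49.2,-28.5,63.3,1,-0.052,0.045,0.171,-55.3,-32.1,71.2,1,-0.052,0.05,0.189,-61.5,-35.7,79.2,1]}}

```text
time: 12.45
position: [408.4, -197.7, 423.4]
eef_rot: [-179.3, 34.8, 165.9]
force: [-0.8, -0.4, -0.1]
width: 0.0
grip_force: 0.0
```

```bash
python3 - <<'E'
from press import *
S,r=rel();print(r,S['position'],((tcp(130)-S['position'])/1000).round(4))
E
```

```text
{'t': 12.45, 'along': np.float64(87.99), 'perp': np.float64(48.6), 'y': np.float64(-260.59), 'rotleft': array([ 0.49, -0.34,  0.19]), 'F_ax': np.float64(0.31), 'F': array([-0.8, -0.4, -0.1]), 'q': array([ -40.,  -29.,  123.,   17.,   55., -122.])} [ 408.43893644 -197.72746188  423.42879309] [0.0031 0.2689 0.007 ]
```

Emit:
{"fn": "send_rows", "kwargs": {"moves": [0.0005,0.045,0.0015,0,0,0,1,0.001,0.09,0.003,0,0,0,1,0.0015,0.135,0.004,0,0,0,1,0.002,0.18,0.005,0,0,0,1,0.0025,0.225,0.006,0,0,0,1,0.003,0.269,0.007,0.5,-0.3,0.2,1,0.003,0.269,0.007,0.5,-0.3,0.2,1,0.003,0.269,0.007,0.5,-0.3,0.2,1]}}

```text
time: 13.45
position: [411.3, 70.2, 429.7]
eef_rot: [179.9, 34.8, 165.4]
force: [0.5, -0.0, 0.5]
width: 0.1
grip_force: 0.0
```

```bash
python3 - <<'E'
from press import *
S,r=rel();print(r,S['position'],((tcp(25)-S['position'])/1000).round(4))
E
```

```text
{'t': 13.45, 'along': np.float64(129.44), 'perp': np.float64(0.37), 'y': np.float64(-0.26), 'rotleft': array([-0.12, -0.22,  0.25]), 'F_ax': np.float64(0.1), 'F': array([ 0.5, -0. ,  0.5]), 'q': array([ 15., -32., 124., -19.,  58., -55.])} [411.28168656  70.17134442 429.72257826] [ 0.0587 -0.0138 -0.0853]
```

Emit:
{"fn": "send_rows", "kwargs": {"moves": [0.0145,-0.0032,-0.021,0,0,0,1,0.029,-0.0065,-0.0425,0,0,0,1,0.0435,-0.01,-0.064,0,0,0,1,0.0587,-0.0138,-0.0853,0,0,0,1,0.0587,-0.0138,-0.0853,0,0,0,1,0.0587,-0.0138,-0.0853,0,0,0,1]}}

```text
time: 14.2
position: [470.5, 54.9, 346.0]
eef_rot: [179.8, 34.9, 165.2]
force: [-0.4, 0.4, 0.4]
width: 0.1
grip_force: 0.0
```

```bash
python3 - <<'E'
from press import *
S,r=rel();print(r,S['position'],((tcp(8)-S['position'])/1000).round(4))
a=camera("scene")[150:270,200:360]
cv2.imwrite("pics/s7.png",cv2.resize(a,(800,600),interpolation=cv2.INTER_CUBIC))
E
```

```text
{'t': 14.2, 'along': np.float64(25.74), 'perp': np.float64(2.45), 'y': np.float64(-0.43), 'rotleft': array([-0.16, -0.08,  0.48]), 'F_ax': np.float64(0.63), 'F': array([-0.4,  0.4,  0.4]), 'q': array([ 10., -21., 127., -20.,  44., -55.])} [470.53086692  54.91960785 345.9719405 ] [ 0.0089 -0.001  -0.0155]
```

View pics/s7.png

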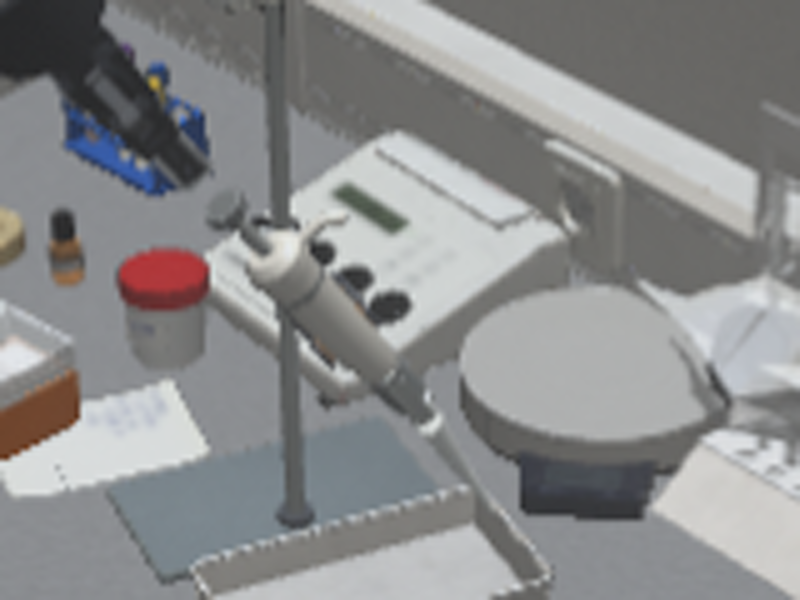

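The closed fingers (about 195,178) lie right on the button's axis (226,208). Advancing gently.

Emit:
{"fn": "send_rows", "kwargs": {"moves": [0.002,-0.0005,-0.004,0,0,0,1,0.005,-0.001,-0.009,0,0,0,1,0.008,-0.0015,-0.0135,0,0,0,1,0.0095,-0.002,-0.0155,0,0,0,1,0.011,-0.0025,-0.018,0,0,0,1,0.012,-0.0025,-0.0195,0,0,0,1,0.013,-0.003,-0.021,0,0,0,1,0.013,-0.003,-0.021,0,0,0,1]}}

```text
time: 15.25
position: [483.5, 53.3, 324.3]
eef_rot: [179.8, 34.9, 165.3]
force: [-0.6, -1.3, 0.4]
width: -0.3
grip_force: 0.0
```

```bash
python3 -c "
from press import *
print(rel()[1])"
```

```text
{'t': 15.25, 'along': np.float64(0.61), 'perp': np.float64(0.63), 'y': np.float64(1.16), 'rotleft': array([-0.16, -0.11,  0.32]), 'F_ax': np.float64(0.52), 'F': array([-0.6, -1.3,  0.4]), 'q': array([  9., -19., 128., -21.,  40., -54.])}
```

Emit:
{"fn": "send_rows", "kwargs": {"moves": [0.001,-0.0003,-0.0015,0,0,0,1,0.002,-0.0005,-0.003,0,0,0,1,0.003,-0.0008,-0.0045,0,0,0,1,0.004,-0.001,-0.006,0,0,0,1,0.005,-0.0013,-0.0074,0,0,0,1,0.005,-0.0013,-0.0074,0,0,0,1]}}

```text
time: 16.0
position: [488.6, 52.0, 317.1]
eef_rot: [179.8, 34.9, 165.3]
force: [-1.8, 0.9, 2.2]
width: -0.1
grip_force: 1.3
```

```bash
python3 -c "
from press import *
print(rel()[1])"
```

```text
{'t': 16.0, 'along': np.float64(-8.36), 'perp': np.float64(0.76), 'y': np.float64(1.22), 'rotleft': array([-0.17, -0.09,  0.31]), 'F_ax': np.float64(2.93), 'F': array([-1.8,  0.9,  2.2]), 'q': array([  9., -17., 128., -21.,  39., -54.])}
```

Emit:
{"fn": "send_rows", "kwargs": {"moves": [0.001,-0.0003,-0.0015,0,0,0,1,0.002,-0.0005,-0.003,0,0,0,1,0.003,-0.0008,-0.0045,0,0,0,1,0.004,-0.001,-0.006,0,0,0,1,0.005,-0.0013,-0.0074,0,0,0,1,0.005,-0.0013,-0.0074,0,0,0,1]}}

```text
time: 16.75
position: [493.9, 50.9, 310.8]
eef_rot: [179.8, 34.9, 165.3]
force: [-7.6, 1.3, 7.7]
width: -0.1
grip_force: 5.4
```

```bash
python3 -c "
from press import *
print(rel()[1])"
```

```text
{'t': 16.75, 'along': np.float64(-16.63), 'perp': np.float64(1.59), 'y': np.float64(1.41), 'rotleft': array([-0.18, -0.01,  0.32]), 'F_ax': np.float64(10.73), 'F': array([-7.6,  1.3,  7.7]), 'q': array([  8., -16., 128., -21.,  38., -54.])}
```

Emit:
{"fn": "send_rows", "kwargs": {"moves": [0.0006,-0.0001,-0.0008,0,0,0,1,0.0011,-0.0003,-0.0016,0,0,0,1,0.0017,-0.0004,-0.0025,0,0,0,1,0.0017,-0.0004,-0.0025,0,0,0,1]}}

```text
time: 17.25
position: [495.6, 50.5, 308.6]
eef_rot: [179.8, 35.0, 165.3]
force: [-7.5, 0.5, 9.3]
width: -0.1
grip_force: 6.0
```

```bash
python3 -c "
from press import *
print(rel()[1])"
```

```text
{'t': 17.25, 'along': np.float64(-19.44), 'perp': np.float64(1.74), 'y': np.float64(1.47), 'rotleft': array([-0.18,  0.  ,  0.32]), 'F_ax': np.float64(11.84), 'F': array([-7.5,  0.5,  9.3]), 'q': array([  8., -16., 128., -21.,  37., -54.])}
```

Emit:
{"fn": "send_rows", "kwargs": {"moves": [0.0006,-0.0001,-0.0008,0,0,0,1,0.0011,-0.0003,-0.0016,0,0,0,1,0.0017,-0.0004,-0.0025,0,0,0,1,0.0022,-0.0006,-0.0033,0,0,0,1,0.0022,-0.0006,-0.0033,0,0,0,1]}}

```text
time: 17.88
position: [497.8, 50.0, 305.5]
eef_rot: [179.8, 35.0, 165.3]
force: [-8.8, 2.5, 10.3]
width: -0.1
grip_force: 6.8
```

```bash
python3 -c "
from press import *
print(rel()[1])"
```

```text
{'t': 17.875, 'along': np.float64(-23.27), 'perp': np.float64(1.92), 'y': np.float64(1.49), 'rotleft': array([-0.19,  0.02,  0.32]), 'F_ax': np.float64(13.71), 'F': array([-8.8,  2.5, 10.3]), 'q': array([  8., -15., 128., -21.,  37., -54.])}
```

Emit:
{"fn": "send_rows", "kwargs": {"moves": [0.0003,-0.0001,-0.0004,0,0,0,1,0.0006,-0.0001,-0.0008,0,0,0,1,0.0006,-0.0001,-0.0008,0,0,0,1]}}

```text
time: 18.25
position: [498.6, 50.0, 305.5]
eef_rot: [179.7, 35.0, 165.3]
force: [-11.7, 2.0, 12.8]
width: -0.0
grip_force: 9.0
```

```bash
python3 -c "
from press import *
print(rel()[1])"
```

```text
{'t': 18.25, 'along': np.float64(-23.7), 'perp': np.float64(2.52), 'y': np.float64(1.69), 'rotleft': array([-0.2 ,  0.08,  0.32]), 'F_ax': np.float64(17.3), 'F': array([-11.7,   2. ,  12.8]), 'q': array([  8., -15., 128., -21.,  37., -54.])}
```

The force has risen to 17 N on a hard stop. I'll check numerically whether the tip has gone by differencing against the earlier frame, since the viewing budget is used up.

```bash
cat > tipchk.py <<'E'
from press import *
def wp(x,y,z): return o+x*ex+y*n+z*Z
old=cv2.resize(cv2.imread("pics/s7.png"),(160,120),interpolation=cv2.INTER_AREA).astype(int)
im=camera("scene");new=im[150:270,200:360].astype(int)
tx=np.array([99,0,45.]);d=np.abs(new-old).sum(2)
for k in (0,25,55,80,100):
    q=proj("scene",wp(99-k*.5736,0,45+k*.8192))[0]-[200,150];u,v=q.round().astype(int);print(k,q.round(),d[max(v-2,0):v+3,u-2:u+3].max(),new[v,u],old[v,u])
ys,xs=np.where(d>40);m=ys>55
print("changed px rows>55:",m.sum(),np.c_[xs,ys][m].min(0) if m.any() else "",np.c_[xs,ys][m].max(0) if m.any() else "")
cv2.imwrite("pics/last.png",im)
E
python3 tipchk.py
```

```text
0 [ 97. 101.] 71 [113 116 117] [115 117 115]
25 [93. 97.] 89 [172 170 169] [160 159 157]
55 [88. 92.] 103 [145 142 140] [136 134 131]
80 [83. 87.] 281 [147 143 141] [148 144 141]
100 [80. 84.] 144 [133 131 128] [147 144 141]
changed px rows>55: 174 [ 1 73] [109 119]
```

```bash
python3 - <<'E'
from tipchk import *
for v in range(72,120): print(v,''.join('#' if d[v,u]>90 else '+' if d[v,u]>40 else '.' for u in range(35,115)))
S,r=rel();print(r)
E
```

```text
0 [ 97. 101.] 72 [114 117 118] [115 117 115]
25 [93. 97.] 89 [172 171 169] [160 159 157]
55 [88. 92.] 102 [144 141 138] [136 134 131]
80 [83. 87.] 290 [147 144 141] [148 144 141]
100 [80. 84.] 145 [134 131 129] [147 144 141]
changed px rows>55: 172 [ 1 73] [109 119]
72 ................................................................................
73 .............................................+..................................
74 ............................................+#..................................
75 ............................................+...................................
76 .........................................+......................................
77 .......................................+.#++......+.............................
78 ...........................................+.....+#+............................
79 ............................................+....+#+............................
80 .............................................+....##............................
81 ...........................................+..+...........................
[... 2761 characters left out ...]
.....+###+......................
115 ..............................................+++###++.+++................+.....
116 .....................................++#######+++..+++..........................
117 .....+........................++##########+++.+#+#..............................
118 ........................+#+...###.###+++..#####.................................
119 ........................##..#+++##...+#####+....................................
{'t': 18.35, 'along': np.float64(-23.67), 'perp': np.float64(2.54), 'y': np.float64(1.71), 'rotleft': array([-0.2 ,  0.08,  0.32]), 'F_ax': np.float64(17.1), 'F': array([-10.5,   2.8,  13.3]), 'q': array([  8., -15., 128., -21.,  37., -54.])}
```

The tip is gone from the pipette: the streak along its old axis has changed and a long object has appeared on the tray floor. Easing the button up at about 12 mm/s.

Emit:
{"fn": "send_rows", "kwargs": {"moves": [-0.0008,0.0002,0.0012,0,0,0,1,-0.0017,0.0004,0.0025,0,0,0,1,-0.0025,0.0006,0.0037,0,0,0,1,-0.0033,0.0008,0.0049,0,0,0,1,-0.0042,0.0011,0.0061,0,0,0,1,-0.005,0.0013,0.0074,0,0,0,1,-0.0058,0.0015,0.0086,0,0,0,1,-0.0067,0.0017,0.0098,0,0,0,1,-0.0075,0.0019,0.0111,0,0,0,1,-0.0083,0.0021,0.0123,0,0,0,1]}}

```text
time: 19.6
position: [489.6, 51.7, 315.3]
eef_rot: [179.8, 34.9, 165.3]
force: [-0.7, 0.3, 2.8]
width: 0.1
grip_force: 1.4
```

Emit:
{"fn": "send_rows", "kwargs": {"moves": [-0.0008,0.0002,0.0012,0,0,0,1,-0.0017,0.0004,0.0025,0,0,0,1,-0.0025,0.0006,0.0037,0,0,0,1,-0.0033,0.0008,0.0049,0,0,0,1,-0.0042,0.0011,0.0061,0,0,0,1,-0.005,0.0013,0.0074,0,0,0,1,-0.0058,0.0015,0.0086,0,0,0,1,-0.0067,0.0017,0.0098,0,0,0,1,-0.0075,0.0019,0.0111,0,0,0,1,-0.0083,0.0021,0.0123,0,0,0,1]}}

```text
time: 20.85
position: [481.3, 53.8, 327.6]
eef_rot: [179.8, 34.9, 165.3]
force: [-0.5, -0.3, -0.6]
width: -0.2
grip_force: 0.0
```

```bash
python3 -c "
from press import *
print(rel()[1])"
```

```text
{'t': 20.85, 'along': np.float64(4.61), 'perp': np.float64(0.67), 'y': np.float64(1.15), 'rotleft': array([-0.16, -0.11,  0.32]), 'F_ax': np.float64(-0.25), 'F': array([-0.5, -0.3, -0.6]), 'q': array([  9., -19., 128., -20.,  41., -54.])}
```

Emit:
{"fn": "send_rows", "kwargs": {"moves": [-0.011,0.003,0.016,0,0,0,1,-0.022,0.0057,0.033,0,0,0,1,-0.033,0.0085,0.049,0,0,0,1,-0.0445,0.0113,0.0655,0,0,0,1,-0.0556,0.0141,0.082,0,0,0,1,-0.0556,0.0141,0.082,0,0,0,1,-0.0556,0.0141,0.082,0,0,0,1,-0.0556,0.0141,0.082,0,0,0,1]}}

```text
time: 21.85
position: [425.6, 67.7, 408.4]
eef_rot: [179.9, 34.8, 165.3]
force: [-0.7, 0.3, 0.8]
width: -0.3
grip_force: 0.0
```

```bash
python3 - <<'E'
from tipchk import *
S,r=rel();print(r)
cur=im.astype(int);q=proj("scene",[wp(-78,-50,2),wp(-78,42,2),wp(108,42,2),wp(108,-50,2)]);print("tray floor px",q.round())
ref=cv2.imread("pics/s5.png") is not None
# object on the floor: contrast against median floor colour
mk=np.zeros(cur.shape[:2],np.uint8);cv2.fillConvexPoly(mk,q.round().astype(int),1)
mk=cv2.erode(mk,np.ones((5,5)));med=np.median(cur[mk>0],0);e=np.abs(cur-med).sum(2)*mk
ys,xs=np.where(mk>0)
for v in range(ys.min(),ys.max()+1): print(v,''.join(' ' if not mk[v,u] else '#' if e[v,u]>60 else '+' if e[v,u]>30 else '.' for u in range(xs.min(),xs.max()+1)))
print(xs.min(),med)
E
```

```text
0 [ 97. 101.] 70 [113 115 116] [115 117 115]
25 [93. 97.] 86 [171 169 167] [160 159 157]
55 [88. 92.] 100 [144 141 138] [136 134 131]
80 [83. 87.] 205 [146 143 141] [148 144 141]
100 [80. 84.] 67 [146 143 140] [147 144 141]
changed px rows>55: 144 [ 1 78] [ 97 119]
{'t': 21.9, 'along': np.float64(103.69), 'perp': np.float64(0.05), 'y': np.float64(0.92), 'rotleft': array([-0.14, -0.21,  0.34]), 'F_ax': np.float64(-0.23), 'F': array([-0.2, -0.2, -0.4]), 'q': array([ 14., -30., 125., -19.,  55., -55.])}
tray floor px [[251. 286.]
 [240. 269.]
 [294. 254.]
 [307. 270.]]
257                                                ...          
258                                             .......         
259                                         ...........         
260                                     ................        
261                                  ....................       
262                              .........................      
263                           .............................     
264                       .....................++####.......    
265    
[... 548 characters left out ...]
......#.+######              
274    ..............##..................#####                  
275    ...........................+.#+#####                     
276     .........................+#####                         
277     .....................+.#####                            
278      ...............#.+#####                                
279       ...........+.+#####                                   
280       .......+.#.####                                       
281        +..#.######                                          
282         ######                                              
283         ###                                                 
244 [194. 192. 190.]
```

The tip is clearly visible, lying wholly inside the tray, and the arm is clear of everything. Handing in.

```bash
python3 -c "
from rig import *
print(sign_off())"
```

```text
the job is handed in; nothing more can be done
None
```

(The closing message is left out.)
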